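# Draw the soap tray out from under the grinding stone

### The job

The soap tray is shut away from the crows in its concrete keeper; the grinding stone on the lid cannot be lifted, so the tray only comes out through the narrow side opening. Slide the bolt fully back, then hook the tray by its wire handle and draw it straight out until the whole tray is clear of the keeper with a finger's width of daylight behind it, standing flat on the plinth with the soap still in it. Leave the bolt drawn back, and leave the katori, bottle, spatula and rolling pin alone.

Things in the scene. Friction and masses are not known exactly. Their poses are not given: they have to be found in the camera images.
- keeper: Fixed concrete soap keeper: a tunnel under a lid slab, 125 mm deep (x), 166 mm wide (y), 66 mm high, with the black grinding stone (220 mm along y, from x = -28 to +82 mm, top at z = 121 mm) and its stone roller (centre line at x = +30 mm, top at z = 175 mm) fixed on the slab. Origin: centre of the underside, on the plinth top (z = 0). Its only opening, 96 mm wide and 50 mm high, is in the face x = -62.5 mm and faces the keeper's -x; the tray comes out along -x.
- bolt (a joint): Steel sliding bolt on the keeper's front face: 0 = shut (12 mm thick rod crosses half the opening in front of the tray: from keeper y = +5 mm to beyond the side wall, axis at keeper x = -76 mm, z = 38 mm), grows in m as it slides towards the keeper's +y; end stop at 0.065. It needs 2 to 4 N and stays where left. It clears the tray from about 0.045.
- knob_top (a point): Top centre of the bolt's upright knob, a plain steel post 14 mm in diameter, at keeper x = -76 mm, y = +100 mm + bolt travel, z = 105 mm. The post stands up from the rod (z = 38 mm), so at least 35 mm of it is above the lid slab.
- tray: Loose open-topped steel soap tray, 100 mm (x) by 88 mm (y) by 40 mm high, walls and floor 3 mm, about 0.35 kg. Origin: centre of its underside. At the start it stands inside the keeper, axes parallel to the keeper's. From its front wall (x = -50 mm) a flat wire handle (bail) sticks out through the opening along -x, under the level of the bolt.
- bail (a point): Middle of the handle's cross bar, at tray x = -135 mm, y = 0, z = 20 mm. The bail is a level U of 8 mm round bar, its centre line 20 mm above the tray's underside: two side bars at tray y = +-34 mm and the cross bar along y. Inside it is a clear window open above and below, 60 mm (y) wide, from the front wall to the cross bar (about 80 mm), of which about 50 mm lies in front of the bolt rod at the start.
- tray_back (a point): Middle of the outside of the tray's rear wall, at tray x = +50 mm, y = 0, z = 20 mm.
- soap: Loose bar of tan washing soap, 70 x 48 x 24 mm, about 0.12 kg, lying flat in the tray. Origin: centre of its underside.
- katori: Bystander: stainless steel bowl, 90 mm across, 42 mm high. Origin: centre of its underside.
- bottle: Bystander: capped glass bottle, 66 mm in diameter, 190 mm high, standing. Origin: centre of its underside.
- spatula: Bystander: green silicone spatula, 250 mm long, lying along its x. Origin: on its underside near the middle.
- pin: Bystander: wooden rolling pin, 300 mm long with handles, 38 mm thick, lying along its x. Origin: under its middle.
Not all that is in view belongs to the job. What is shaped like the tray but green or purple is not meant.

How it is judged:
By the outcome, as a careful person would: the job done as asked, in the order asked, and still so for the second after the job is handed in, with the robot touching nothing.
It also fails if it takes over 45 s, if anything falls off the work surface, if the arm or the gripper's body presses on something with over 40 N, if the wrist force passes 120 N, or if a joint passes its speed limit or range.

### The arm

A 6-joint arm with a two-finger parallel gripper is mounted at the origin on the work surface. World frame = base frame: x ahead of the robot, y to its left, z up, the work surface at z = 0. Lengths are in m, angles in degrees, forces in N, time in s.
With the tool pointing down it reaches from about 0.25 to 0.775 m from the base axis. Payload 4 kg.
Tool frame: the origin (TCP) lies between the finger pads; the fingertips stand 14 mm ahead of it and the grasp point (between the pads) lies 5 mm behind it; z points along the fingers, y is the line along which they close (so a half turn about z gives the same grasp; the last joint's range is limited). The gripper opens to 94 mm and grips with 3 to 60 N. Pads are 16 mm wide; open, the fingers measure 119 mm over their backs; the gripper's body (75 mm by 177 mm) begins 78 mm behind the grasp point.
Start: joints at [-5.907, 4.996, 78.535, -0, 96.463, -5.907], TCP at [0.55, -0, 0.22] pointing down, gripper open.
Joint ranges: [-177.83, 177.83], [-43.37, 116.18], [15.69, 146.23], [-61.86, 241.86], [9.47, 152.12], [-147.06, 147.06]. Speed limits (degrees/s): [159.86, 159.86, 180, 180, 180, 180].

### API

Orientations are given as [roll, pitch, yaw] about the fixed x, y, z axes, in that order (R = Rz(yaw) Ry(pitch) Rx(roll)).
In Python, from bench import ctrl gives the robot as it stands. Calls block until the motion is done:
- ctrl.movep(position, orientation): joint-space move of the TCP to a pose.
- ctrl.servo_line(position, ori=None, velocity=0.15, f_stop=None): straight line of the TCP; ori=None keeps the orientation; velocity is the mean speed in m/s. With f_stop (N) it stops when the force on the tool has changed by that much, and returns True; else False.
- ctrl.goto_joints(angles): joint-space move.
- ctrl.grip(opening, strength=None): finger opening in m; strength is the grip in N (None keeps the last); returns when the fingers have stopped.
- ctrl.wait(seconds).
- ctrl.inverse_kinematics(position, orientation): joint angles nearest the present ones, or None.
- ctrl.get_obs(): the state.
- ctrl.grab_frame(name): name is "scene" or "side" or "wrist"; returns a dict with "frame" (480x640x3 uint8, blue, green, red), "camera_matrix" (3x3 intrinsics, pixels), "camera_from_world" (4x4, takes a point from world to camera coordinates). Camera axes: x right, y down, z forward; pixel columns grow to the right and rows downward; lengths in m; the calibration is good to about 2 mm. The wrist camera is an equidistant fisheye: a pixel r from the principal point sees the ray r / f radians off the axis. A picture is of the moment at which its call begins. There is no depth.
A pose or a line that the arm cannot do raises ctrl.MotionError and nothing moves.
- ctrl.job_done(): hands the job in; it is judged then, once.
The state is a dict: "clock": time; "joints": joint angles; "qvel": joint speeds; "tau": joint torques, N m; "eef_pos": TCP position; "ee_rot": TCP orientation; "wrist_force": force on the tool from outside, world axes, zero at the start; "torque": the same for the moment, N m; "opening": finger opening in m; "finger_force": force on a finger pad.
Only numpy, scipy, OpenCV 4.12 (cv2) and the standard library are available. Lean on these libraries where they do the work, as an engineer would, in place of code of your own. Each camera call takes 0.05 s, during which the arm holds its last target. There are 200 camera calls.

## Working session

There is one attempt and no reset: what is moved stays moved. The work goes in short steps, each a Python script; the robot and the scene stay as the last script left them, time stands still between calls to the robot, and variables do not carry over. Pictures are saved under pics/ and viewed, at most 10 in all, crops included, and the job is handed in when it is done.

```bash
mkdir -p pics; ls
python3 - <<'E'
from bench import ctrl
import cv2,numpy as np
for n in("scene","side","wrist"):
    f=ctrl.grab_frame(n); cv2.imwrite(f"pics/{n}0.png",f["frame"])
    np.savez(f"pics/{n}0.npz",K=f["camera_matrix"],T=f["camera_from_world"])
    print(n,f["camera_matrix"].tolist(),np.round(np.linalg.inv(f["camera_from_world"]),3).tolist())
print(ctrl.get_obs())
E
```

```text
pics
scene [[543.3157581598879, 0.0, 314.9739264491932], [0.0, 543.3157581598879, 234.07058736995836], [0.0, 0.0, 1.0]] [[0.258, 0.782, -0.568, 1.532], [0.966, -0.205, 0.155, -0.266], [0.005, -0.588, -0.809, 1.44], [0.0, 0.0, 0.0, 1.0]]
side [[456.33597739717356, 0.0, 333.14410330552465], [0.0, 456.33597739717356, 240.61366112897804], [0.0, 0.0, 1.0]] [[0.919, -0.238, 0.313, 0.231], [-0.393, -0.556, 0.732, -0.813], [-0.001, -0.796, -0.605, 0.774], [0.0, 0.0, 0.0, 1.0]]
wrist [[371.64829954431775, 0.0, 319.2315977611082], [0.0, 371.64829954431775, 236.01878563872802], [0.0, 0.0, 1.0]] [[1.0, -0.0, -0.001, 0.55], [-0.001, -0.973, -0.233, 0.066], [-0.001, 0.233, -0.973, 0.383], [0.0, 0.0, 0.0, 1.0]]
{'clock': 0.15, 'joints': array([-5.90739065e+00,  5.03124451e+00,  7.86001147e+01, -7.15917816e-04,
        9.64639316e+01, -5.90821066e+00]), 'qvel': array([-0.02901845, -0.06513076, -0.23833026,  0.02272901, -0.1498074 ,
       -0.10708279]), 'tau': array([ 1.24418581e-03, -3.40636396e+01, -3.02795255e+01,  7.18983379e-02,
        3.04441026e-02, -1.11468453e-04]), 'eef_pos': array([5.49624393e-01, 2.81636183e-05, 2.18597238e-01]), 'ee_rot': array([-1.79905142e+02, -9.10103442e-03,  9.00007325e+01]), 'wrist_force': array([-0.81364005, -0.31690436,  1.11436079]), 'torque': array([-0.00209835, -0.00491046, -0.02426514]), 'finger_force': 0.0, 'opening': 0.093901811482512}
```

View pics/scene0.png

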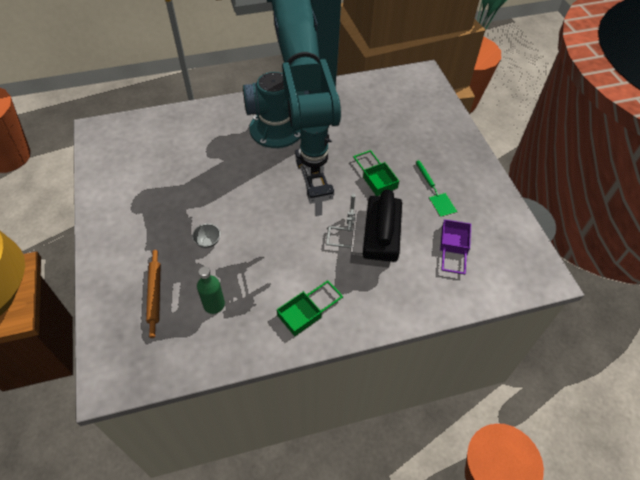

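View pics/side0.png

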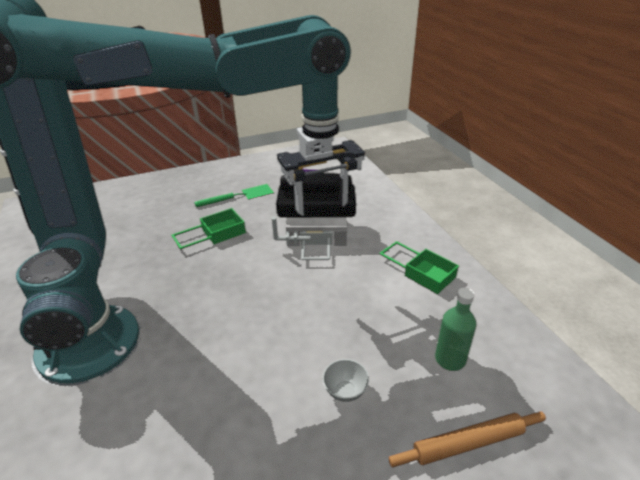

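Candidates for the tray: green at scene (380,178), green at (300,313), purple at (456,237), and the steel bail sticking out from under the black stone at (338,235). I choose the last one. Next, a close crop to check it.

Run:
```python
import cv2,numpy as np
a=cv2.imread("pics/scene0.png")[180:280,315:415]; b=cv2.imread("pics/side0.png")[185:285,255:355]
cv2.imwrite("pics/crop0.png",np.hstack([cv2.resize(i,None,fx=4,fy=4,interpolation=cv2.INTER_CUBIC) for i in(a,b)]))
```

```text
(no output)
```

View pics/crop0.png

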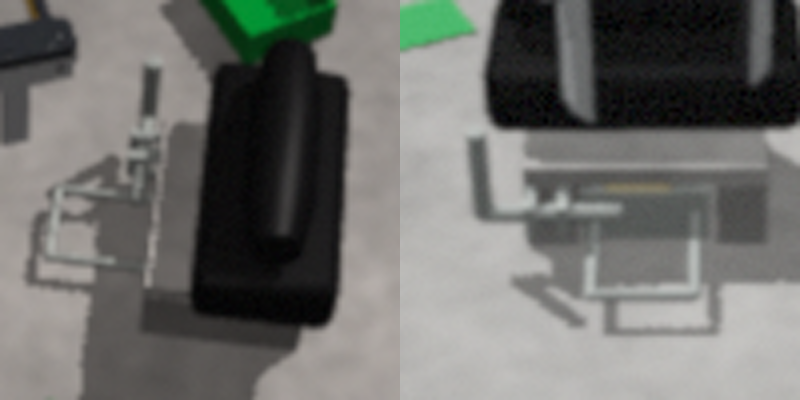

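View pics/wrist0.png

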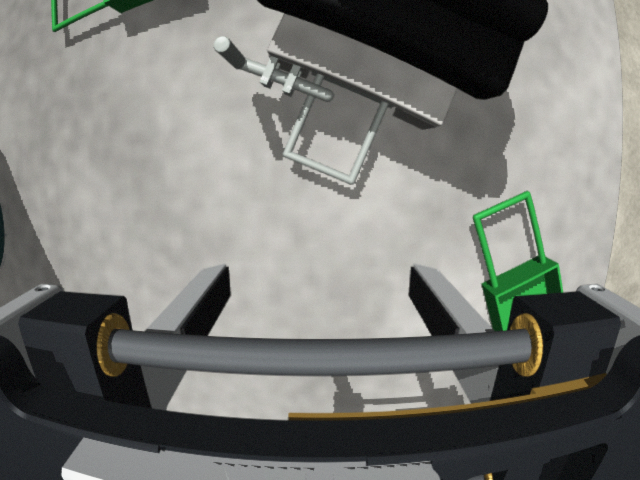

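The bail under the black stone is plain steel, and tan soap shows in the opening behind it in the side view, so this is the tray. Wrist picture: knob top (222,44), rod end (330,96), bail corners (288,154) and (352,181), keeper corner (440,122). Next, a joint fit of the pose from all three cameras.

```bash
cat > h.py <<'E'
import numpy as np, cv2
from scipy.optimize import least_squares
def project(name,K,T,P):
    c=(T@np.append(P,1))[:3]
    if name=="wrist":
        th=np.arctan2(np.hypot(c[0],c[1]),c[2]); c=np.array([*(c[:2]/np.hypot(c[0],c[1])*th),1.])
    else: c=c/c[2]
    return (K@c)[:2]
def k2w(p,P):  # p=(x,y,yaw rad)
    c,s=np.cos(p[2]),np.sin(p[2]); return np.array([p[0]+c*P[0]-s*P[1],p[1]+s*P[0]+c*P[1],P[2]])
E
python3 - <<'E'
from h import *
cal={n:np.load(f"pics/{n}0.npz") for n in("scene","side","wrist")}
def pts(p): 
    t=p[3]
    return dict(knob=(-.076,.1,.105),rod=(-.076,.005,.038),bl=(t-.135,.034,.02),br=(t-.135,-.034,.02),cor=(-.0625,-.083,.066))
obs=[("wrist","knob",222,44),("wrist","rod",330,96),("wrist","bl",288,154),("wrist","br",352,181),("wrist","cor",440,122),
("scene","knob",353,196.3),("scene","bl",329.2,227.5),("scene","br",327.5,244.5),
("side","knob",275,219.5),("side","bl",302.2,258.3),("side","br",328,258),("side","rod",310,237.2)]
f=lambda p:np.concatenate([project(n,cal[n]["K"],cal[n]["T"],k2w(p,pts(p)[k]))-(u,v) for n,k,u,v in obs])
r=least_squares(f,[.6,.25,np.radians(65),0],loss="soft_l1")
print(r.x,np.degrees(r.x[2])); 
for o,e in zip(obs,f(r.x).reshape(-1,2)): print(o[:2],e.round(1))
for k,v in pts(r.x).items(): print(k,k2w(r.x,v).round(4))
E
```

```text
[ 0.59899565  0.18330693  1.20673982 -0.00878102] 69.14109866078968
('wrist', 'knob') [4.2 2.7]
('wrist', 'rod') [8.9 1.7]
('wrist', 'bl') [-2.8  0.3]
('wrist', 'br') [-1.7 -2.1]
('wrist', 'cor') [-0.3 -3.1]
('scene', 'knob') [ 0.1 -0.7]
('scene', 'bl') [ 0.3 -1.5]
('scene', 'br') [ 0.2 -1.5]
('side', 'knob') [ 0.5 -2.2]
('side', 'bl') [-0.2  0.2]
('side', 'br') [ 0.1 -0.2]
('side', 'rod') [ 2.8 -0.1]
knob [0.4785 0.1479 0.105 ]
rod [0.5673 0.1141 0.038 ]
bl [0.516  0.0611 0.02  ]
br [0.5796 0.0368 0.02  ]
cor [0.6543 0.0953 0.066 ]
```

Run:
```python
from h import *
from bench import ctrl
p=(.599,.1833,np.radians(69.1))
ctrl.movep(k2w(p,(-.10,.06,.215)),[180,0,69.1])
ctrl.wait(.2)
f=ctrl.grab_frame("wrist"); cv2.imwrite("pics/wrist1.png",f["frame"])
np.savez("pics/wrist1.npz",K=f["camera_matrix"],T=f["camera_from_world"])
print(ctrl.get_obs()["eef_pos"],ctrl.get_obs()["ee_rot"],ctrl.get_obs()["clock"])
```

```text
[0.50777046 0.11018944 0.21487216] [-1.79998228e+02  1.50680518e-02  6.90142297e+01] 1.0083
```

View pics/wrist1.png

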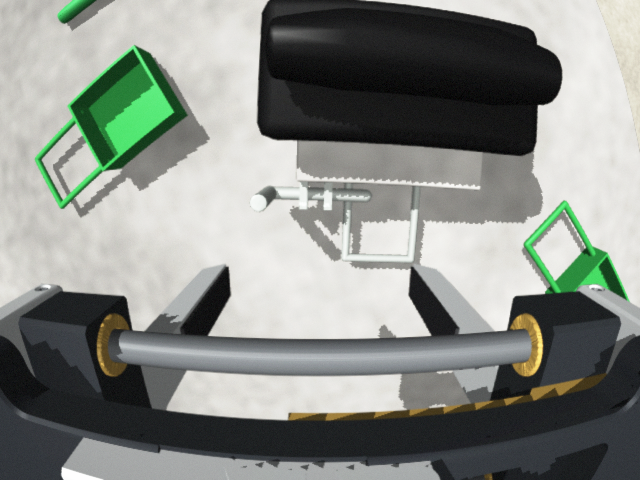

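Close view: knob top (260,201), rod end (370,196), bail corners (348,257) and (411,258), slab corner (480,187). Next, a refit.

Run:
```python
from h import *
cal={n:np.load(f"pics/{n}.npz") for n in("scene0","side0","wrist0","wrist1")}
def pts(p): 
    t,ty,b=p[3:]
    return dict(knob=(-.076,.1+b,.105),rod=(-.076,.005+b,.038),bl=(t-.135,ty+.034,.02),br=(t-.135,ty-.034,.02),cor=(-.0625,-.083,.066))
obs=[("wrist1","knob",260,201),("wrist1","rod",370,196),("wrist1","bl",348,257),("wrist1","br",411,258),("wrist1","cor",480,187),
("wrist0","knob",222,44),("wrist0","rod",330,96),("wrist0","bl",288,154),("wrist0","br",352,181),("wrist0","cor",440,122),
("side0","knob",275,219.5),("side0","bl",302.2,258.3),("side0","br",328,258)]
f=lambda p:np.concatenate([project(n[:-1],cal[n]["K"],cal[n]["T"],k2w(p,pts(p)[k]))-(u,v) for n,k,u,v in obs])
r=least_squares(f,[.6,.18,np.radians(69),0,0,0],loss="soft_l1",x_scale=.01)
print(r.x.round(4),np.degrees(r.x[2])); np.save("pose.npy",r.x)
for o,e in zip(obs,f(r.x).reshape(-1,2)): print(o[:2],e.round(1))
for k,v in pts(r.x).items(): print(k,k2w(r.x,v).round(4))
```

```text
[ 0.602   0.1814  1.1837 -0.008  -0.0022  0.0064] 67.81836745509581
('wrist1', 'knob') [-1.6  1.4]
('wrist1', 'rod') [ 2.  -1.9]
('wrist1', 'bl') [-1.8  0.2]
('wrist1', 'br') [0.5 0. ]
('wrist1', 'cor') [-1.3  0.4]
('wrist0', 'knob') [-0.4 -0.9]
('wrist0', 'rod') [4.  0.4]
('wrist0', 'bl') [-0.2  0.3]
('wrist0', 'br') [ 0.3 -0.6]
('wrist0', 'cor') [0.6 0.5]
('side0', 'knob') [-1.2 -2.5]
('side0', 'bl') [ 0.7 -0. ]
('side0', 'br') [ 1. -0.]
knob [0.4748 0.1512 0.105 ]
rod [0.5627 0.1153 0.038 ]
bl [0.5186 0.061  0.02  ]
br [0.5815 0.0353 0.02  ]
cor [0.6552 0.0922 0.066 ]
```

Run:
```python
from h import *
from bench import ctrl
p=np.load("pose.npy"); ori=[180,0,np.degrees(p[2])]
y0=.1+p[5]
ctrl.grip(.06,12)
ctrl.movep(k2w(p,(-.076,y0,.16)),ori)
print(ctrl.servo_line(k2w(p,(-.076,y0,.092)),velocity=.12,f_stop=15))
ctrl.grip(0,10); o=ctrl.get_obs(); print(o["opening"],o["wrist_force"],o["finger_force"])
a=o["eef_pos"]
print("stopped",ctrl.servo_line(k2w(p,(-.076,y0+.075,.092)),velocity=.05,f_stop=14))
o=ctrl.get_obs(); print(np.linalg.norm(o["eef_pos"]-a),o["wrist_force"],o["opening"])
ctrl.grip(.06); print(ctrl.get_obs()["wrist_force"])
b=ctrl.get_obs()["eef_pos"]
ctrl.servo_line([b[0],b[1],.18],velocity=.2)
ctrl.grip(.015)
ctrl.movep(k2w(p,(p[3]-.105,p[4],.16)),ori); ctrl.wait(.1)
f=ctrl.grab_frame("side"); cv2.imwrite("pics/s2.png",cv2.resize(f["frame"][140:300,200:400],None,fx=3,fy=3))
f=ctrl.grab_frame("wrist"); cv2.imwrite("pics/w2.png",f["frame"])
print(ctrl.get_obs()["clock"])
```

```text
False
0.0136311939971639 [-0.89277135 -0.28645221  0.96551956] 9.999850541353226
stopped True
0.05670540721246738 [ 2.48375147 -0.4011214   1.79114561] 0.013750487405711545
[-0.21486545 -0.34782033  0.60014461]
7.8917
```

View pics/w2.png

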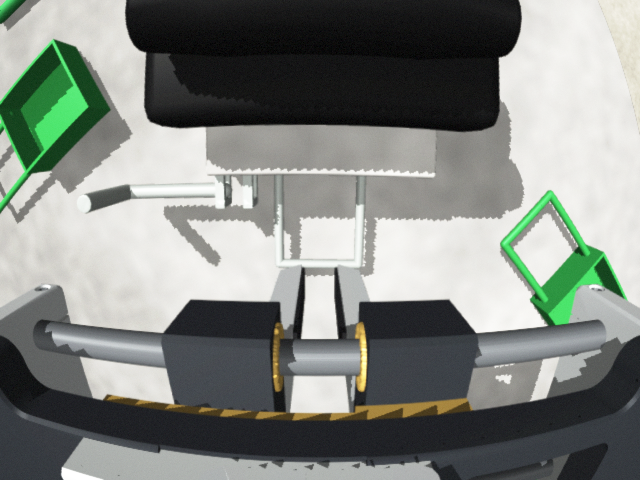

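Rod end (253,190) is now left of the bail's left bar (279,...), and the knob is at (84,203). I'll check the travel by projection.

Run:
```python
from h import *
from bench import ctrl
p=np.load("pose.npy"); f=ctrl.grab_frame("wrist"); K,T=f["camera_matrix"],f["camera_from_world"]
P=lambda *q:project("wrist",K,T,k2w(p,q)).round(1)
for b in(.055,.06,.065): print(b,P(-.076,.1+b,.105),P(-.076,.005+b,.038))
t,ty=p[3:5]
print(P(t-.135,ty+.034,.02),P(t-.135,ty-.034,.02),"seen (279,263),(361,264)")
x,y=ctrl.get_obs()["eef_pos"][:2]; print(x,y,k2w(p,(t-.105,ty,0)))
```

```text
0.055 [ 91.6 203.8] [241.4 188.4]
0.06 [ 86.1 204.1] [235.3 188.5]
0.065 [ 80.6 204.3] [229.2 188.6]
[280.9 263.1] [359.4 263.1] seen (279,263),(361,264)
0.5607187014743171 0.0771928972724828 [0.56137409 0.07595047 0.        ]
```

The travel reads about 62 mm, which doesn't settle whether the bolt is at the stop. I'll push the knob once more, slowly and harder, then hook and draw the tray.

Run:
```python
from h import *
from bench import ctrl
p=np.load("pose.npy"); ori=[180,0,np.degrees(p[2])]; t,ty=p[3:5]
ctrl.grip(.05)
ctrl.movep(k2w(p,(-.076,.162,.16)),ori)
print(ctrl.servo_line(k2w(p,(-.076,.162,.092)),velocity=.12,f_stop=15))
ctrl.grip(0,15); a=ctrl.get_obs(); print(a["opening"])
c,s=np.cos(p[2]),np.sin(p[2]); 
ky=lambda q:-s*(q[0]-p[0])+c*(q[1]-p[1])
print("knob y",ky(a["eef_pos"]))
print("stopped",ctrl.servo_line(k2w(p,(-.076,.182,.092)),velocity=.03,f_stop=25))
o=ctrl.get_obs(); print(ky(o["eef_pos"]),o["wrist_force"])
ctrl.grip(.05); b=ctrl.get_obs()["eef_pos"]
ctrl.servo_line([b[0],b[1],.17],velocity=.2); ctrl.grip(.015)
ctrl.movep(k2w(p,(t-.105,ty,.10)),ori)
print(ctrl.servo_line(k2w(p,(t-.105,ty,.022)),velocity=.1,f_stop=12))
o=ctrl.get_obs(); print(o["eef_pos"],o["wrist_force"],o["clock"])
```

```text
False
0.0136120968415029
knob y 0.16236290667503972
stopped True
0.16338840409905778 [ 2.50081466 -0.70064708  0.81218044]
False
[0.56200978 0.07606917 0.02281717] [0.51866755 0.08246651 1.178675  ] 14.825
```

The bolt moved only 1 mm under 25 N, so it is at its end stop. Now I draw the tray.

Run:
```python
from h import *
from bench import ctrl
p=np.load("pose.npy"); t,ty=p[3:5]
print(ctrl.servo_line(k2w(p,(t-.118,ty,.022)),velocity=.05,f_stop=20))
print(ctrl.servo_line(k2w(p,(t-.275,ty,.022)),velocity=.06,f_stop=20))
o=ctrl.get_obs(); print(o["eef_pos"],o["wrist_force"],k2w(p,(t-.275,ty,.022)))
ctrl.servo_line(k2w(p,(t-.255,ty,.022)),velocity=.05)
ctrl.servo_line(k2w(p,(t-.255,ty,.22)),velocity=.15); ctrl.wait(.2)
f=ctrl.grab_frame("wrist"); cv2.imwrite("pics/w3.png",f["frame"]); np.savez("pics/w3.npz",K=f["camera_matrix"],T=f["camera_from_world"])
K,T=f["camera_matrix"],f["camera_from_world"]
for n,q in dict(bl=(t-.287,ty+.034,.02),br=(t-.287,ty-.034,.02),rl=(t-.102,ty+.044,.04),rr=(t-.102,ty-.044,.04)).items(): print(n,project("wrist",K,T,k2w(p,q)).round(1))
print(ctrl.get_obs()["clock"])
```

```text
False
False
[ 0.49720548 -0.08138833  0.02199341] [ 0.36370715  2.42861732 -0.22289692] [ 0.49719162 -0.08146812  0.022     ]
bl [286.1 246.6]
br [353.  246.5]
rl [271.8  57.8]
rr [367.1  57.8]
20.2667
```

View pics/w3.png

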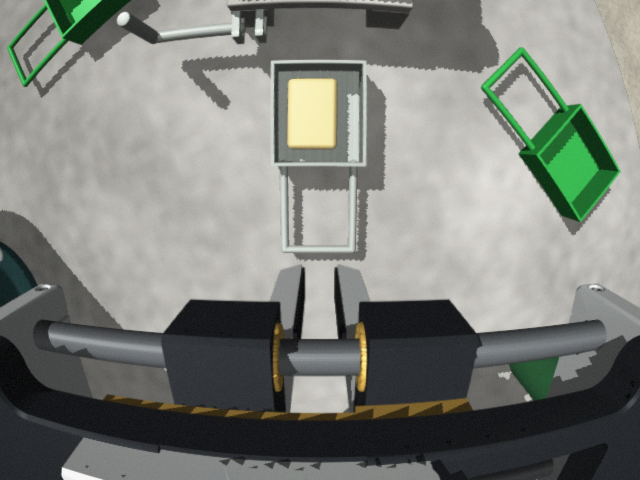

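The tray is out, with its rear edge at (272–366, 61) against a predicted row of 58. That puts it about 50 mm clear of the face. It stands flat and square with the soap in it, the bolt is drawn and the gripper is clear.

```bash
python3 -c "
from bench import ctrl
print(ctrl.job_done())"
```

```text
the job is handed in; nothing more can be done
None
```

Handed in at about 20 s on the robot clock: the bolt is back against its stop, and the tray stands flat about 50 mm clear of the keeper with the soap in it; the gripper touches nothing, and I didn't go near the katori, bottle, spatula or rolling pin.

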